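# Open the coffee grinder's hopper and fit the filling collar

## Task

I am about to fill the coffee grinder with beans: unscrew the metal lid of its hopper all the way until the thread lets go, lift it off and set it down gently, the right way up, in the middle of the black saucer on the worktop. Then take the steel filling collar from between the two spice jars, slide it over the bare hopper neck until it sits flat on the shoulder, and let go of it. Leave the spice jars, the tea tin and the mug standing where they are.

Things in the scene. Friction and masses are not known exactly. Their poses are not given: they have to be found in the camera images.
- lid_center (a point): Screw lid: round aluminium cap, 60 mm across, 34 mm high, fine vertical ribs, about 0.12 kg. Point: its centre, half-way up (17 mm above its lower edge); z along its axis, up when right way up. It starts screwed down on the grinder's neck, lower edge on the shoulder, with about 1 mm of play. Turning it takes under 0.1 N m, more while it is pulled up or pressed down.
- neck_rim (a point): Centre of the neck's top rim, 195.5 mm above the worktop. Thread: right-hand, lead 12 mm a turn, self-locking. Turned anticlockwise seen from above, the lid climbs 12 mm a turn by itself and comes free after 1.2 to 1.35 turns, about 16 mm up; then its lower edge must still be lifted 10 mm to clear this rim. It cannot be pulled off before that.
- neck_seat (a point): Centre of the flat shoulder round the neck, 170 mm above the worktop, on the grinder's upright axis. The black neck stands 25.5 mm out of it, 51 mm across its thread ridges. The shoulder is 73 mm across; outside it the clear hopper (100 mm across) falls away.
- grinder: Coffee grinder: steel and black box, 108 mm (x, front to -x) by 104 mm (y) and 107 mm high, with the clear hopper on top; 196 mm high in all without the lid. Heavy, does not move. Origin: centre of its underside.
- collar_center (a point): Filling collar: plain steel sleeve open at both ends, 62 mm outside (rolled top rim 66 mm), 55 mm bore, 42 mm high, about 0.09 kg. Point: its centre, half-way up; z along its axis, up. It starts upright on the worktop between the spice jars, which stand on either side along its y axis, so a gripper fits only across that row. On the neck it has 2 mm clearance all round.
- saucer_top (a point): Black glass saucer, 96 mm across, loose, 0.12 kg. Point: the middle of its upper face, 8 mm above the worktop, where the lid is to stand.
- jar_a: Spice jar with a red cap, 45 mm across and 106 mm high; origin at the centre of its underside. Leave it alone.
- jar_b: Spice jar with a green cap, 46 mm across and 106 mm high; origin at the centre of its underside. Leave it alone.
- tea_tin: Green round tea tin, 69 mm across and 102 mm high, between the grinder and the saucer; origin at the centre of its underside. Leave it alone.
- mug: Blue and white mug, 78 mm across (112 mm with its handle) and 92 mm high, to the right in front of the sink; origin at the centre of its underside. Leave it alone.
Things that resemble listed ones, but are neither listed nor needed, are in the scene too. What is shaped like the part that bears collar_center but purple is not meant.

How it is judged:
By the outcome, as a careful person would: the job done as asked, in the order asked, and still so for the second after the job is handed in, with the robot touching nothing.
It also fails if it takes over 72 s, if anything falls off the work surface, if the arm or the gripper's body presses on something with over 40 N, if the wrist force passes 120 N, or if a joint passes its speed limit or range.

## Robot

A 6-joint arm with a two-finger parallel gripper is mounted at the origin on a cart in front of the work surface, level with it; the furniture and walls round the work are solid. World frame = base frame: x ahead of the robot, y to its left, z up, the work surface at z = 0. Lengths are in m, angles in rad, forces in N, time in s.
With the tool pointing down it reaches from about 0.35 to 0.925 m from the base axis. Payload 6.4 kg.
Tool frame: the origin (TCP) lies midway between the tips of the shut fingers; the grasp point (between the pads) lies 19 mm behind it; x points along the fingers, z is the direction in which the jaws open and shut, and the axes are right-handed (so a half turn about x gives the same grasp; the last joint's range is limited). The gripper opens to 94 mm and grips with 3 to 60 N. Pads are 16 mm wide; open, the fingers measure 119 mm over their backs; the gripper's body (75 mm by 177 mm) begins 78 mm behind the grasp point.
Start: joints at [-1.511, 0.245, 1.558, -0, 1.339, -0.174], TCP at [0.151, -0.632, 0.205] pointing down, gripper open.
Joint ranges: [-3.13, 3.13], [-1.02, 2.26], [0.13, 2.54], [-0.95, 4.09], [0.21, 2.88], [-2.74, 2.74]. Speed limits (rad/s): [2.57, 2.57, 3.14, 3.14, 3.14, 3.14].

## Interface

Orientations are given as [roll, pitch, yaw] about the fixed x, y, z axes, in that order (R = Rz(yaw) Ry(pitch) Rx(roll)).
In Python, from rig import arm gives the robot as it stands. The module is installed in compiled form; this text tells all that it offers.
- The arm moves only by the tool arm_command, never from a script. Its arguments are lists of equal length, an entry for each row: "translation": the shift along the tool's x, y, z in cm, a list of three; "rot": the turn, a rotation vector about the tool's x, y, z in rad, a list of three; "jaw": the finger opening in cm, from 0 to 9.4. In form: {"translation": [[x, y, z], ...], "rot": [[wx, wy, wz], ...], "jaw": [jaw, ...]}. A call has 1 to 8 rows; each row is the pose to reach, as a shift and turn from the pose commanded when the call began, along the tool's axes at that moment; what a row does not reach only later rows make up. A row lasts 1/10 s, in which the tool goes at most 50 mm and 8.59 degrees, less where a joint would pass 70% of its speed; a pose out of reach is approached as far as the arm can. A call with a gripper value outside its range is refused whole. The fingers move at their own pace and stop on an object; the grip force is fixed at half the most. Time passes only in rows, so rows that repeat a pose let the fingers close. It gives the time, the measured TCP pose, the force and the opening at its end, in the units of the state.
- arm.get_state(): the state, without advancing time (a new reading comes with each control period).
- arm.get_image(name): name is "scene" or "side" or "wrist"; returns the picture (480x640x3 uint8, red, green, blue); there is no depth.
- arm.camera_info(name): a dict with "K" (3x3 intrinsics, pixels), "R" (3x3) and "t" (3): a world point X has camera coordinates R X + t; the wrist camera has in their place "hand_eye" (4x4, takes a point from camera to tool coordinates, whose origin is the TCP and whose axes are the tool frame's). Camera axes: x right, y down, z forward; pixel columns grow to the right and rows downward; lengths in m; the calibration is good to about 2 mm. The wrist camera is an equidistant fisheye: a pixel r from the principal point sees the ray r / f radians off the axis. A picture is of the moment at which its call begins: read the wrist's pose just before it. camera_info takes no time and is no camera call.
- arm.sign_off(): hands the job in, once; it reports no verdict.
The state is a dict: "time_s": time; "q": joint angles; "dq": joint speeds; "joint_torque": joint torques, N m; "position": TCP position; "orientation": TCP orientation; "wrist_force": force on the tool from outside, world axes, zero at the start; "torque": the same for the moment, N m; "width": opening from 0.0 (shut) to 1.0 (fully open).
Only numpy, scipy, OpenCV 4.12 (cv2) and the standard library are available. Lean on these libraries where they do the work, as an engineer would, in place of code of your own. Each camera call takes 0.05 s, during which the arm holds its last target.

## Working session

There is one attempt and no reset: what is moved stays moved. The work goes in short steps, Python scripts to look and compute and a tool call to move; the robot and the scene stay as the last step left them, time stands still between calls to the robot, and variables do not carry over. Pictures are saved under pics/ and viewed, and the job is handed in when it is done.

Besides the shell and the picture viewer there is one more tool, called as name(argument=value, ...), one argument or row to a line, values as JSON. arm_command: Moves the arm, as the interface text tells. Its arguments: {"type":"object","properties":{"translation":{"type":"array"},"rot":{"type":"array"},"jaw":{"type":"array"}},"required":["translation","rot","jaw"]}

```bash
mkdir -p pics
python3 - <<'E'
from rig import arm
import cv2,numpy as np
np.set_printoptions(precision=4,suppress=True)
print(arm.get_state())
for n in("scene","side","wrist"):
    print(n,arm.camera_info(n))
    cv2.imwrite(f"pics/{n}0.png",arm.get_image(n)[:,:,::-1])
E
```

```text
{'time_s': 0.0, 'q': array([-1.5111,  0.2458,  1.559 , -0.    ,  1.3387, -0.1741]), 'dq': array([ 0.0005,  0.0004,  0.0025, -0.0005, -0.0002,  0.0006]), 'joint_torque': array([ -0.0002, -41.5836, -31.4602,   0.0686,   0.0332,  -0.0001]), 'position': array([ 0.1505, -0.6317,  0.2043]), 'orientation': array([2.9726, 1.5688, 1.6355]), 'wrist_force': array([ 0.3259, -0.0461,  0.3104]), 'torque': array([0.0094, 0.0222, 0.0178]), 'width': 1.0040651471746918}
scene {'K': array([[452.9977,   0.    , 319.1189],
       [  0.    , 452.9977, 244.0586],
       [  0.    ,   0.    ,   1.    ]]), 'R': array([[-0.8276, -0.5613,  0.0098],
       [-0.3947,  0.5693, -0.7212],
       [ 0.3992, -0.6007, -0.6927]]), 't': array([0.4104, 0.3231, 0.7459])}
side {'K': array([[559.5906,   0.    , 312.2312],
       [  0.    , 559.5906, 235.4715],
       [  0.    ,   0.    ,   1.    ]]), 'R': array([[-0.9857, -0.1682, -0.009 ],
       [-0.0852,  0.5438, -0.8349],
       [ 0.1453, -0.8222, -0.5503]]), 't': array([0.5254, 0.1933, 1.2843])}
wrist {'K': array([[371.6483,   0.    , 318.0052],
       [  0.    , 371.6483, 240.0881],
       [  0.    ,   0.    ,   1.    ]]), 'hand_eye': array([[-0.0002, -0.2517,  0.9678, -0.1788],
       [-0.0012, -0.9678, -0.2517,  0.0722],
       [ 1.    , -0.0012, -0.0001, -0.0007],
       [ 0.    ,  0.    ,  0.    ,  1.    ]])}
```

View pics/scene0.png

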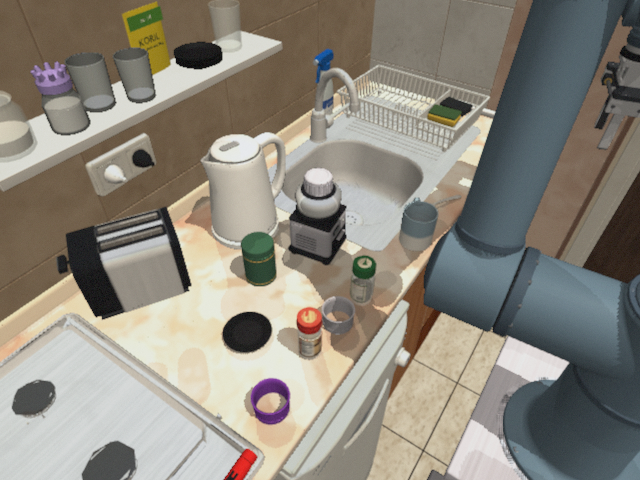

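View pics/side0.png

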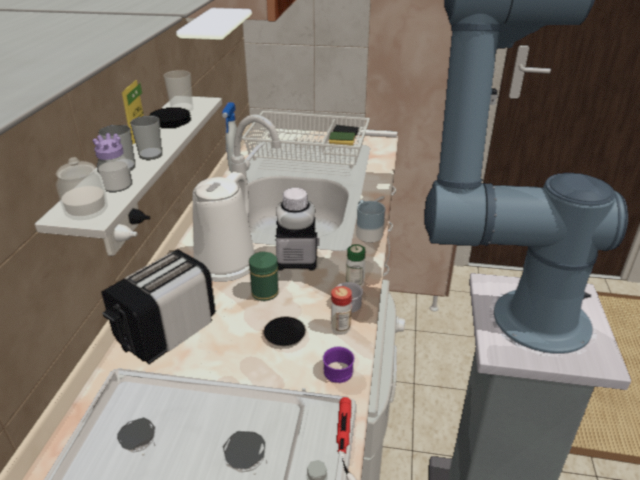

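View pics/wrist0.png

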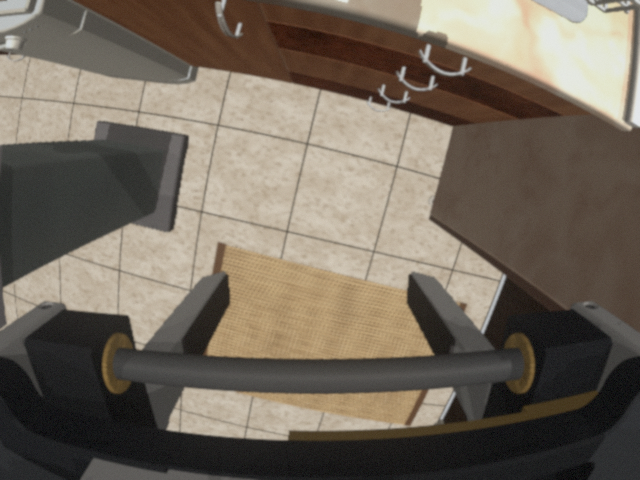

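The scene view shows the grinder at (318,225) with its lid at (318,182). The saucer is at (247,331), the steel collar at (338,315) between the red jar (309,330) and the green jar (363,280), the tin at (259,258) and the mug at (418,225). Two lookalikes are not meant: the purple ring (270,400) and the black dish on the shelf (198,54).

```bash
cat > h.py <<'E'
from rig import arm
import cv2,numpy as np
from scipy.spatial.transform import Rotation as Ro
np.set_printoptions(precision=4,suppress=True)
def ray(n,uv,st=None):
    ci=arm.camera_info(n);K=ci["K"]
    x=np.array([(uv[0]-K[0,2])/K[0,0],(uv[1]-K[1,2])/K[1,1]])
    if n=="wrist":
        r=np.hypot(*x);d=np.array([*(x/max(r,1e-9)*np.sin(r)),np.cos(r)])
        H=ci["hand_eye"];R=Ro.from_euler("xyz",st["orientation"]).as_matrix()
        return R@H[:3,3]+st["position"],R@H[:3,:3]@d
    d=np.array([*x,1.]);R=ci["R"]
    return -R.T@ci["t"],R.T@d
def onz(n,uv,z,st=None):
    o,d=ray(n,uv,st);return o+d*(z-o[2])/d[2]
def proj(n,X,st=None):
    ci=arm.camera_info(n);K=ci["K"]
    if n=="wrist":
        H=ci["hand_eye"];R=Ro.from_euler("xyz",st["orientation"]).as_matrix()
        p=H[:3,:3].T@(R.T@(np.asarray(X)-st["position"])-H[:3,3])
        r=np.hypot(p[0],p[1]);a=np.arctan2(r,p[2]);q=p[:2]/max(r,1e-9)*a
    else:
        p=ci["R"]@X+ci["t"];q=p[:2]/p[2]
    return np.array([K[0,0]*q[0]+K[0,2],K[1,1]*q[1]+K[1,2]])
def two(n1,uv1,n2,uv2,s1=None,s2=None):
    o1,d1=ray(n1,uv1,s1);o2,d2=ray(n2,uv2,s2)
    A=np.stack([d1,-d2],1);k=np.linalg.lstsq(A,o2-o1,rcond=None)[0]
    a=o1+k[0]*d1;b=o2+k[1]*d2
    return (a+b)/2,np.linalg.norm(a-b)
def tool(st,X):  # world point -> tool coords in cm
    R=Ro.from_euler("xyz",st["orientation"]).as_matrix()
    return R.T@(np.asarray(X)-st["position"])*100
E
python3 - <<'E'
from h import *
a=cv2.imread("pics/scene0.png");b=cv2.imread("pics/side0.png")
cv2.imwrite("pics/c1.png",cv2.resize(a[150:380,210:450],None,fx=3.3,fy=2.6*1,interpolation=cv2.INTER_CUBIC) if 0 else cv2.resize(a[150:380,200:450],None,fx=2.6,fy=2.6,interpolation=cv2.INTER_CUBIC))
cv2.imwrite("pics/c2.png",cv2.resize(b[180:380,230:400],None,fx=3,fy=3,interpolation=cv2.INTER_CUBIC))
E
```

```text
(no output)
```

View pics/c1.png

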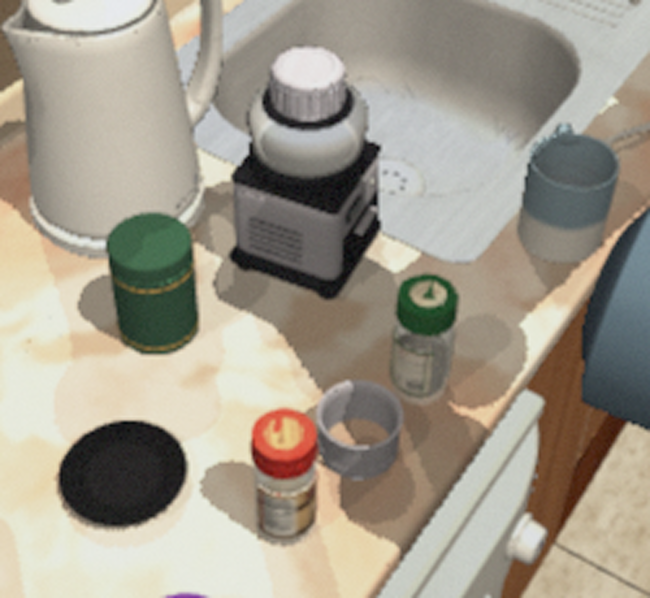

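View pics/c2.png

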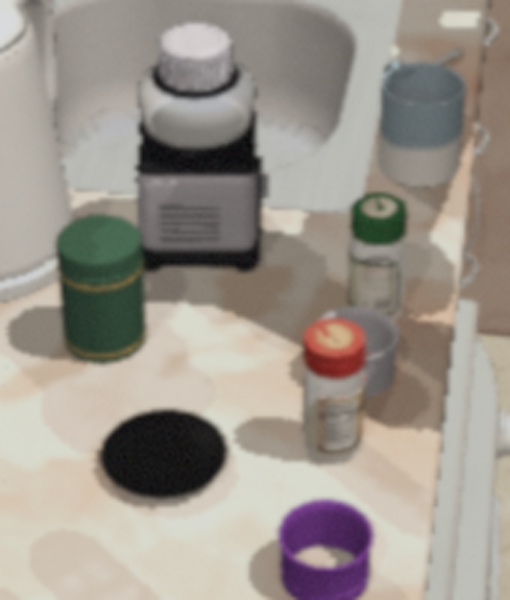

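The crops confirm the steel-grey open ring at scene (338,312) as the collar: it sits between the red and green caps, and the purple ring at side (338,365) is the lookalike. Next I'll take rough positions from both cameras.

Run:
```python
from h import *
a=cv2.imread("pics/scene0.png");b=cv2.imread("pics/side0.png")
f=lambda c:np.array([200+c[0]/2.6,150+c[1]/2.6]);g=lambda c:np.array([230+c[0]/3,180+c[1]/3])
for n,s,t,z in [("lidtop",(307,68),(196,45),.204),("jarA",(285,432),(335,333),.106),("jarB",(428,293),(379,206),.106),("tin",(151,238),(101,240),.102),("collar",(360,412),(360,335),.042),("mug",(571,168),(424,92),.092),("saucer",(123,472),(164,453),.008)]:
    p,e=two("scene",f(s),"side",g(t))
    print(n,onz("scene",f(s),z),onz("side",g(t),z),"tri",p,e)
for n,im,roi in(("scene",a,(300,365,215,285)),("side",b,(305,355,255,310))):
    m=np.zeros(im.shape[:2],np.uint8);m[roi[0]:roi[1],roi[2]:roi[3]]=(im.max(2)<45)[roi[0]:roi[1],roi[2]:roi[3]]*255
    c=max(cv2.findContours(m,0,2)[0],key=cv2.contourArea);e=cv2.fitEllipse(c);print("saucer",n,e,onz(n,e[0],.006))
st=arm.get_state();R=Ro.from_euler("xyz",st["orientation"]).as_matrix();print(R)
for y in(-.04,.04): print(np.hypot(.6,0))
```

```text
lidtop [ 0.5958 -0.14    0.204 ] [ 0.5953 -0.1307  0.204 ] tri [ 0.5993 -0.1458  0.1971] 0.00350176530434625
jarA [0.4495 0.0998 0.106 ] [0.4507 0.0987 0.106 ] tri [0.4501 0.0993 0.106 ] 0.0012445385451724743
jarB [ 0.4352 -0.0674  0.106 ] [ 0.4359 -0.0662  0.106 ] tri [ 0.4362 -0.0694  0.1038] 2.2298253068839727e-05
tin [0.6478 0.0017 0.102 ] [0.6465 0.0084 0.102 ] tri [ 0.65   -0.0009  0.0966] 0.0032487077406871162
collar [0.4418 0.0131 0.042 ] [0.4397 0.0196 0.042 ] tri [0.4419 0.011  0.0367] 0.004066219101907875
mug [ 0.4144 -0.2797  0.092 ] [ 0.4161 -0.2729  0.092 ] tri [ 0.4174 -0.2905  0.0822] 0.0014312307417547593
saucer [0.5713 0.1389 0.008 ] [0.5718 0.1385 0.008 ] tri [0.5716 0.1387 0.008 ] 0.00047613224657232494
saucer scene ((246.63746643066406, 331.5482482910156), (37.70808029174805, 47.19415283203125), 74.78125762939453) [0.5735 0.1387 0.006 ]
saucer side ((283.9869689941406, 330.992431640625), (26.680892944335938, 39.0367431640625), 86.93550872802734) [0.5738 0.1366 0.006 ]
[[-0.0001  0.9728  0.2316]
 [ 0.0014  0.2316 -0.9728]
 [-1.      0.0003 -0.0014]]
0.6
0.6
```

Run:
```python
from h import *
print("kettle lid",two("scene",(238,148),"side",(217,187)))
print("handle outer",two("scene",(281,150),"side",(244,185)), two("scene",(284,165),"side",(247,205)))
print("kettle base scene",onz("scene",(246,222),.01),"side",onz("side",(222,262),.01))
print("faucet top",two("scene",(335,72),"side",(262,118)), "tip",two("scene",(357,92),"side",(279,143)))
print("shelf corner",two("scene",(282,45),"side",(222,100)))
```

```text
kettle lid (array([ 0.7862, -0.1124,  0.2184]), np.float64(0.00346717408587111))
handle outer (array([ 0.7495, -0.2128,  0.1743]), np.float64(0.0021814489518348088)) (array([ 0.753 , -0.2267,  0.114 ]), np.float64(0.014398002466837055))
kettle base scene [ 0.7854 -0.1058  0.01  ] side [ 0.788  -0.0889  0.01  ]
faucet top (array([ 0.7541, -0.4463,  0.2722]), np.float64(0.005418240288705819)) tip (array([ 0.7266, -0.5173,  0.1824]), np.float64(0.03771231813975974))
shelf corner (array([ 0.8296, -0.3353,  0.358 ]), np.float64(0.0011008703686904914))
```

Run:
```python
from h import *
s=arm.get_state();print(tool(s,[.597,-.138,.32]), tool(s,[.37,-.39,.34]))
```

```text
[-11.4704  54.874  -37.7185] [-13.5048  26.9545 -18.4652]
```

arm_command(
  translation=[
    [-5, 1, -0.5],
    [-8, 5, -3],
    [-11, 9, -6],
    [-13, 13, -9],
    [-13.5, 17, -11.5],
    [-13.5, 21, -14],
    [-13.5, 25, -17],
    [-13.5, 29, -20],
  ],
  rot=[
    [0.05, 0, 0],
    [0.15, 0, 0],
    [0.25, 0, 0],
    [0.35, 0, 0],
    [0.45, 0, 0],
    [0.55, 0, 0],
    [0.65, 0, 0],
    [0.75, 0, 0],
  ],
  jaw=[9.4, 9.4, 9.4, 9.4, 9.4, 9.4, 9.4, 9.4],
)

```text
time_s: 0.95
position: [0.3794, -0.3784, 0.3404]
orientation: [1.409, 1.571, -0.683]
wrist_force: [-0.2, -0.1, 0.1]
width: 1.001
```

Run:
```python
from h import *
s=arm.get_state();print(s["position"],s["q"],s["time_s"],tool(s,[.597,-.138,.32]))
```

```text
[ 0.3794 -0.3784  0.3404] [-0.9958 -0.1062  1.6846  0.0001  1.5631  1.0956] 0.95 [  2.0415   6.9242 -31.6758]
```

arm_command(
  translation=[
    [0, 1, -4.5],
    [0, 2, -9],
    [0, 3, -13.5],
    [0.5, 4, -18],
    [1, 5, -22.5],
    [1.5, 6, -27],
    [2, 6.9, -31.7],
    [2, 6.9, -31.7],
  ],
  rot=[
    [0.1, 0, 0],
    [0.2, 0, 0],
    [0.3, 0, 0],
    [0.4, 0, 0],
    [0.5, 0, 0],
    [0.6, 0, 0],
    [0.65, 0, 0],
    [0.65, 0, 0],
  ],
  jaw=[9.4, 9.4, 9.4, 9.4, 9.4, 9.4, 9.4, 9.4],
)

```text
time_s: 1.75
position: [0.5965, -0.1341, 0.3186]
orientation: [-1.249, 1.568, 2.302]
wrist_force: [0.1, -0.4, -0.4]
width: 1.001
```

Run:
```python
from h import *
s=arm.get_state();print(s["position"],s["q"],s["time_s"],s["orientation"])
cv2.imwrite("pics/w1.png",arm.get_image("wrist")[:,:,::-1])
print(proj("wrist",[.597,-.138,.204],s))
```

```text
[ 0.5965 -0.1341  0.3186] [-0.4069  0.0874  1.5308  0.0012  1.5261  2.3246] 1.75 [-1.2492  1.5679  2.3025]
[318.6686 230.2375]
```

View pics/w1.png

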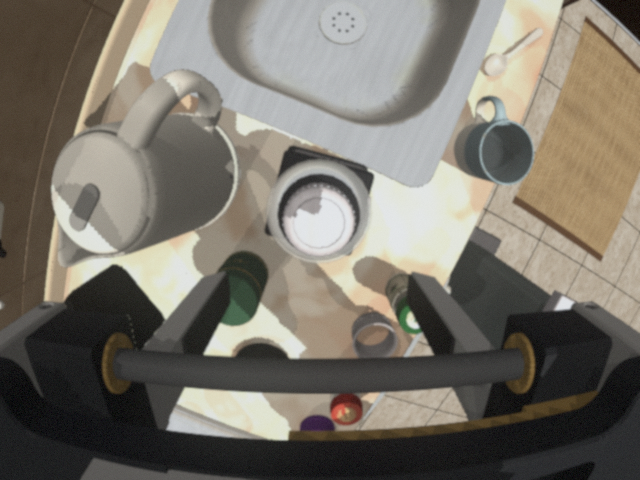

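The wrist view shows the lid at about (320,217) inside the black shoulder ring, the tin cap at (243,288), the green cap at (410,315) and the collar at (375,335). I'll fit the lid outline.

Run:
```python
from h import *
s=arm.get_state();im=cv2.imread("pics/w1.png")
cv2.imwrite("pics/w1c.png",cv2.resize(im[150:280,250:390],None,fx=4.5,fy=4.5,interpolation=cv2.INTER_CUBIC))
print(s["time_s"])
for n in range(0,360,30):
    c=[.597+.03*np.cos(np.radians(n)),-.138+.03*np.sin(np.radians(n))]
    print(n,(proj("wrist",[*c,.204],s)-[250,150])*4.5,end=" ")
```

```text
1.8
0 [145.1034 305.2474] 30 [134.6179 388.2849] 60 [167.6901 464.4754] 90 [234.4909 514.388 ] 120 [317.4829 525.9371] 150 [395.7316 496.395 ] 180 [449.2744 432.7838] 210 [463.4962 350.8263] 240 [433.2507 272.0232] 270 [365.5406 218.4143] 300 [278.8093 205.7833] 330 [197.7337 237.9416]
```

View pics/w1c.png

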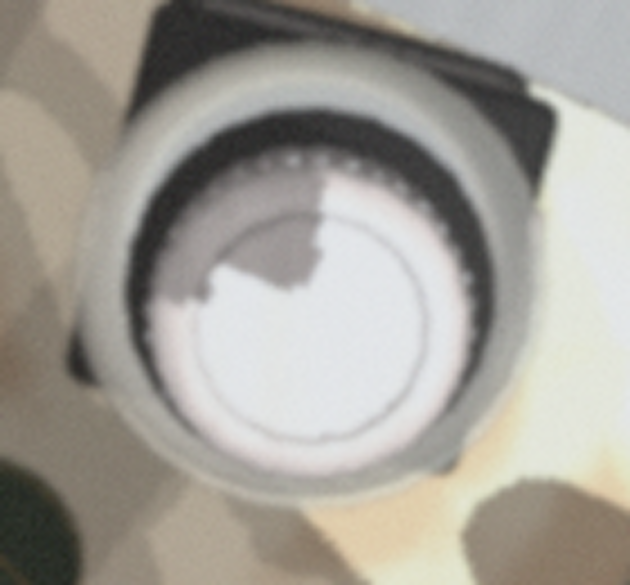

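Run:
```python
from h import *
s=arm.get_state()
p=(250+311/4.5,150+326/4.5)
print(onz("wrist",p,.204,s), two("scene",(318.1,176.2),"wrist",p,s2=s))
# outer shoulder ring z=.17 : left128,right 494, top 108 , hidden bottom
print(onz("wrist",(250+311/4.5,150+290/4.5),.170,s))
# other items
print("collar top",onz("wrist",(375,334),.042,s)); print(tool(s,[.5965,-.1415,.174]))
```

```text
[ 0.5981 -0.1463  0.204 ] (array([ 0.5983, -0.1451,  0.1999]), np.float64(0.001376847779268253))
[ 0.598  -0.1465  0.17  ]
collar top [ 0.4487 -0.0005  0.042 ]
[14.5152  0.5475  0.0968]
```

Run:
```python
from h import *
s=arm.get_state()
print(tool(s,[.598,-.1455,.23]))
```

```text
[8.9146 0.9656 0.1269]
```

arm_command(
  translation=[
    [4, 0.5, 0.1],
    [8, 0.95, 0.1],
    [8.9, 0.95, 0.1],
    [8.9, 0.95, 0.1],
  ],
  rot=[
    [0, 0, 0],
    [0, 0, 0],
    [0, 0, 0],
    [0, 0, 0],
  ],
  jaw=[9.4, 9.4, 9.4, 9.4],
)

```text
time_s: 2.2
position: [0.5963, -0.1481, 0.23]
orientation: [-0.79, 1.567, 2.755]
wrist_force: [-0.3, 0.3, -0.1]
width: 1.0
```

Run:
```python
from h import *
s=arm.get_state();print(s["position"],s["q"],s["time_s"],s["orientation"])
im=arm.get_image("wrist")[:,:,::-1].copy()
cv2.imwrite("pics/w2.png",im);
cv2.imwrite("pics/w2c.png",cv2.resize(im[180:340,210:430],None,fx=3.6,fy=3.6,interpolation=cv2.INTER_CUBIC))
```

```text
[ 0.5963 -0.1481  0.23  ] [-0.4276  0.146   1.6266 -0.0002  1.3727  2.3107] 2.2 [-0.7898  1.5671  2.7552]
```

View pics/w2c.png

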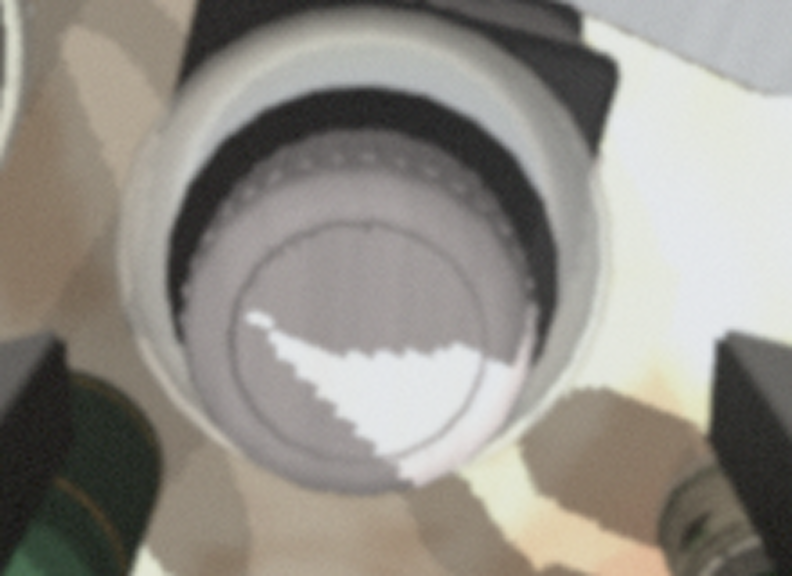

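The crop shows the lid's inner ring centred at (309.7,275), with the fingers clear on both sides.

Run:
```python
from h import *
s=arm.get_state();print(s["position"])
c=onz("wrist",(210+359/3.6,180+342/3.6),.204,s);print(c)
print(onz("wrist",(210+350/3.6,180+ 342/3.6),.204,s))
# expected outer radius check
for u in ((188,325),(530,325),(355,492)): print(np.linalg.norm(onz("wrist",(210+u[0]/3.6,180+u[1]/3.6),.204,s)-c))
print("tool",tool(s,[c[0],c[1],.176]))
```

```text
[ 0.5976 -0.1484  0.2323]
[ 0.6005 -0.1437  0.204 ]
[ 0.6018 -0.1432  0.204 ]
0.028372852516748297
0.028259104631342558
0.027517690789845894
tool [ 5.6331 -0.3139 -0.446 ]
```

arm_command(
  translation=[
    [2, -0.2, -0.35],
    [4.5, -0.2, -0.35],
    [5.7, -0.2, -0.35],
    [5.7, -0.2, -0.35],
    [5.7, -0.2, -0.35],
  ],
  rot=[
    [0, 0, 0],
    [0, 0, 0],
    [0, 0, 0],
    [0, 0, 0],
    [0, 0, 0],
  ],
  jaw=[9.4, 9.4, 9.4, 9.4, 7.4],
)

```text
time_s: 2.75
position: [0.601, -0.1449, 0.1764]
orientation: [2.315, 1.568, -0.422]
wrist_force: [1.1, 0.2, 0.2]
width: 0.944
```

Run:
```python
from h import *
for i in range(3):
    s=arm.get_state();print(s["position"],s["time_s"],s["wrist_force"],s["width"],s["q"][5])
im=arm.get_image("wrist")[:,:,::-1].copy()
cv2.imwrite("pics/w3.png",im);s=arm.get_state();print(s["position"],s["time_s"],s["width"])
```

```text
[ 0.601  -0.1449  0.1764] 2.75 [1.1269 0.1831 0.1751] 0.9435960578258242 2.317361579293035
[ 0.601  -0.1449  0.1764] 2.75 [1.1269 0.1831 0.1751] 0.9435960578258242 2.317361579293035
[ 0.601  -0.1449  0.1764] 2.75 [1.1269 0.1831 0.1751] 0.9435960578258242 2.317361579293035
[ 0.6012 -0.1449  0.1766] 2.8 0.9092500760489265
```

View pics/w3.png

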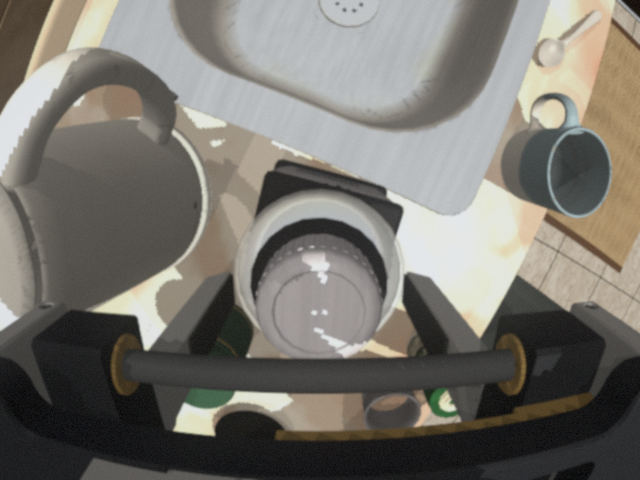

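Run:
```python
from h import *
s=arm.get_state();p=s["position"]
print(proj("wrist",[p[0],p[1],.204],s))
im=cv2.imread("pics/w3.png")
cv2.imwrite("pics/w3c.png",cv2.resize(im[220:370,210:430],None,fx=3.6,fy=3.6,interpolation=cv2.INTER_CUBIC))
```

```text
[316.9923 310.4388]
```

View pics/w3c.png

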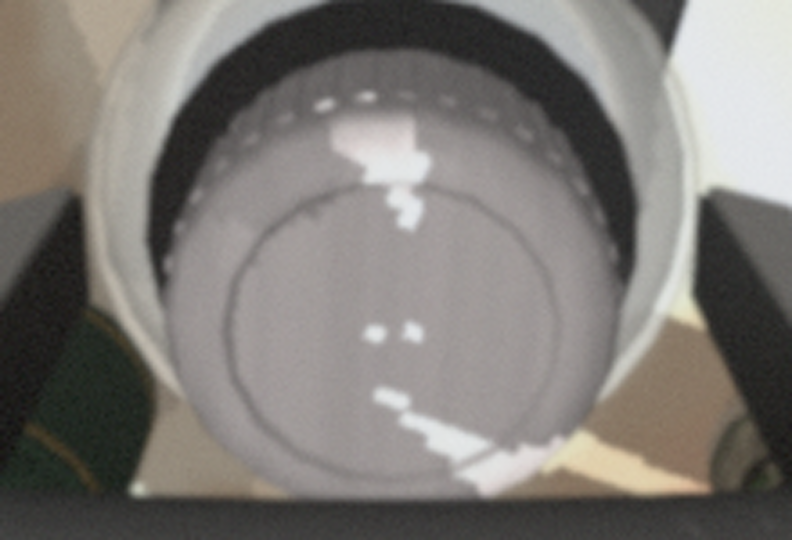

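Lid centre at (318.6,311.7) against the tool axis at (317,310.4), under 1 mm apart. Gripping now.

arm_command(
  translation=[
    [0, 0, 0],
    [0, 0, 0],
    [0, 0, 0],
    [0, 0, 0],
    [0, 0, 0],
  ],
  rot=[
    [0, 0, 0],
    [0, 0, 0],
    [0, 0, 0],
    [0, 0, 0],
    [0, 0, 0],
  ],
  jaw=[5.0, 5.0, 5.0, 5.0, 5.0],
)

```text
time_s: 3.3
position: [0.6004, -0.1445, 0.175]
orientation: [2.398, 1.57, -0.339]
wrist_force: [1.0, 0.4, 2.6]
width: 0.634
```

arm_command(
  translation=[
    [-0.02, 0, 0],
    [-0.05, 0, 0],
    [-0.08, 0, 0],
    [-0.11, 0, 0],
    [-0.13, 0, 0],
    [-0.16, 0, 0],
    [-0.19, 0, 0],
    [-0.21, 0, 0],
  ],
  rot=[
    [-0.14, 0, 0],
    [-0.28, 0, 0],
    [-0.42, 0, 0],
    [-0.56, 0, 0],
    [-0.7, 0, 0],
    [-0.84, 0, 0],
    [-0.98, 0, 0],
    [-1.12, 0, 0],
  ],
  jaw=[5.0, 5.0, 5.0, 5.0, 5.0, 5.0, 5.0, 5.0],
)

```text
time_s: 4.1
position: [0.6004, -0.1444, 0.1766]
orientation: [1.7, 1.57, 0.089]
wrist_force: [0.5, 0.5, 0.1]
width: 0.638
```

Run:
```python
from h import *
s=arm.get_state();print(s["q"],s["torque"],s["wrist_force"],s["position"])
cv2.imwrite("pics/w4.png",arm.get_image("wrist")[220:370,210:430,::-1])
```

```text
[-0.4195  0.1964  1.6692  0.0003  1.2755  1.1917] [ 0.0488 -0.1098 -0.0342] [0.4959 0.512  0.0867] [ 0.6004 -0.1444  0.1766]
```

View pics/w4.png

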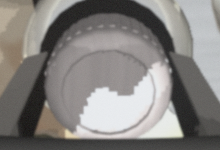

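arm_command(
  translation=[
    [-0.03, 0, 0],
    [-0.05, 0, 0],
    [-0.08, 0, 0],
    [-0.11, 0, 0],
    [-0.13, 0, 0],
    [-0.16, 0, 0],
    [-0.19, 0, 0],
    [-0.21, 0, 0],
  ],
  rot=[
    [-0.14, 0, 0],
    [-0.28, 0, 0],
    [-0.42, 0, 0],
    [-0.56, 0, 0],
    [-0.7, 0, 0],
    [-0.84, 0, 0],
    [-0.98, 0, 0],
    [-1.12, 0, 0],
  ],
  jaw=[5.0, 5.0, 5.0, 5.0, 5.0, 5.0, 5.0, 5.0],
)

```text
time_s: 4.95
position: [0.6003, -0.1441, 0.1787]
orientation: [1.435, 1.57, 0.941]
wrist_force: [0.4, 0.9, 0.8]
width: 0.639
```

arm_command(
  translation=[
    [-0.03, 0, 0],
    [-0.05, 0, 0],
    [-0.08, 0, 0],
    [-0.11, 0, 0],
    [-0.13, 0, 0],
    [-0.16, 0, 0],
    [-0.19, 0, 0],
    [-0.21, 0, 0],
  ],
  rot=[
    [-0.14, 0, 0],
    [-0.28, 0, 0],
    [-0.42, 0, 0],
    [-0.56, 0, 0],
    [-0.7, 0, 0],
    [-0.84, 0, 0],
    [-0.98, 0, 0],
    [-1.12, 0, 0],
  ],
  jaw=[5.0, 5.0, 5.0, 5.0, 5.0, 5.0, 5.0, 5.0],
)

```text
time_s: 5.75
position: [0.6001, -0.1442, 0.1808]
orientation: [0.982, 1.57, 1.608]
wrist_force: [0.2, 0.3, 1.5]
width: 0.639
```

arm_command(
  translation=[
    [-0.03, 0, 0],
    [-0.05, 0, 0],
    [-0.08, 0, 0],
    [-0.11, 0, 0],
    [-0.13, 0, 0],
    [-0.16, 0, 0],
    [-0.19, 0, 0],
    [-0.21, 0, 0],
  ],
  rot=[
    [-0.14, 0, 0],
    [-0.28, 0, 0],
    [-0.42, 0, 0],
    [-0.56, 0, 0],
    [-0.7, 0, 0],
    [-0.84, 0, 0],
    [-0.98, 0, 0],
    [-1.12, 0, 0],
  ],
  jaw=[5.0, 5.0, 5.0, 5.0, 5.0, 5.0, 5.0, 5.0],
)

```text
time_s: 6.55
position: [0.6001, -0.1443, 0.1829]
orientation: [0.674, 1.571, 2.42]
wrist_force: [-1.0, 0.9, 1.3]
width: 0.64
```

Run:
```python
from h import *
s=arm.get_state();print(s["q"],s["torque"],s["wrist_force"],s["position"])
cv2.imwrite("pics/w5.png",arm.get_image("wrist")[220:370,210:430,::-1])
cv2.imwrite("pics/w5.png",cv2.resize(cv2.imread("pics/w5.png"),None,fx=3,fy=3))
```

```text
[-0.4195  0.1902  1.6643  0.0001  1.2873 -2.1656] [ 0.161  -0.1032 -0.06  ] [-0.9799  0.8682  1.3299] [ 0.6001 -0.1443  0.1829]
```

View pics/w5.png

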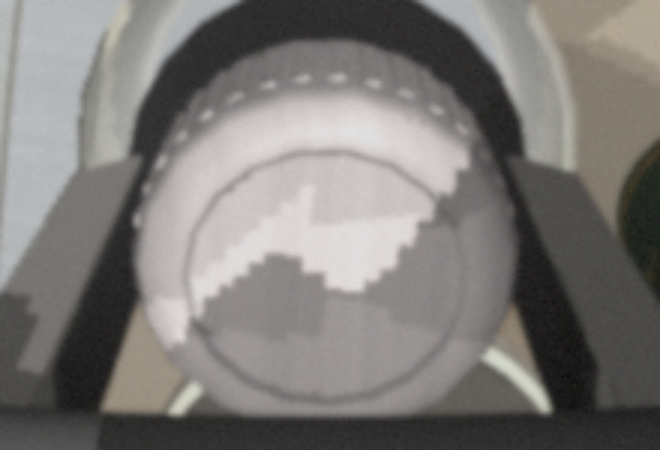

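arm_command(
  translation=[
    [-0.03, 0, 0],
    [-0.05, 0, 0],
    [-0.08, 0, 0],
    [-0.08, 0, 0],
    [-0.08, 0, 0],
    [-0.08, 0, 0],
    [-0.08, 0, 0],
  ],
  rot=[
    [-0.14, 0, 0],
    [-0.28, 0, 0],
    [-0.42, 0, 0],
    [-0.42, 0, 0],
    [-0.42, 0, 0],
    [-0.42, 0, 0],
    [-0.3, 0, 0],
  ],
  jaw=[5.0, 5.0, 5.0, 5.0, 7.8, 7.8, 7.8],
)

```text
time_s: 7.3
position: [0.6, -0.1443, 0.1833]
orientation: [0.721, 1.57, 2.758]
wrist_force: [0.4, 0.4, 0.1]
width: 0.824
```

Run:
```python
from h import *
s=arm.get_state();print(s["q"],s["width"],s["wrist_force"],s["position"])
cv2.imwrite("pics/w6.png",cv2.resize(arm.get_image("wrist")[220:370,210:430,::-1],None,fx=3,fy=3))
```

```text
[-0.4195  0.1898  1.6641 -0.      1.2883 -2.4569] 0.8241993018422198 [0.4064 0.4172 0.0766] [ 0.6    -0.1443  0.1833]
```

View pics/w6.png

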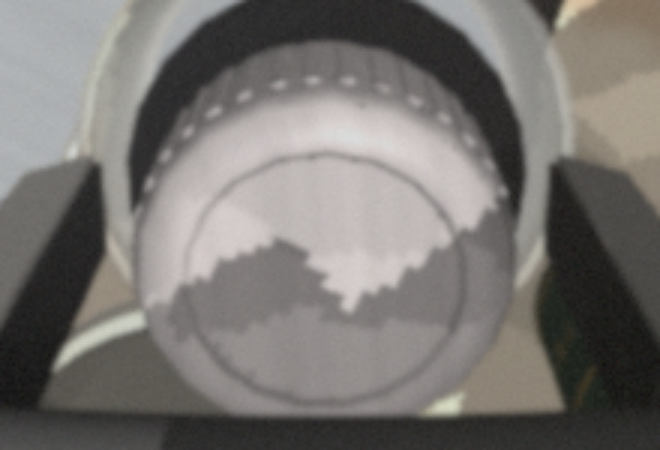

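The fingers are open and clear of the lid. Rewinding now.

arm_command(
  translation=[
    [0, 0, 0],
    [0, 0, 0],
    [0, 0, 0],
    [0, 0, 0],
    [0, 0, 0],
    [0, 0, 0],
    [0, 0, 0],
    [0, 0, 0],
  ],
  rot=[
    [0.14, 0, 0],
    [0.28, 0, 0],
    [0.42, 0, 0],
    [0.56, 0, 0],
    [0.7, 0, 0],
    [0.84, 0, 0],
    [0.98, 0, 0],
    [1.12, 0, 0],
  ],
  jaw=[7.8, 7.8, 7.8, 7.8, 7.8, 7.8, 7.8, 7.8],
)

```text
time_s: 8.15
position: [0.6, -0.1443, 0.1834]
orientation: [1.801, 1.57, 2.718]
wrist_force: [0.2, -0.7, 0.6]
width: 0.83
```

arm_command(
  translation=[
    [0, 0, 0],
    [0, 0, 0],
    [0, 0, 0],
    [0, 0, 0],
    [0, 0, 0],
    [0, 0, 0],
    [0, 0, 0],
    [0, 0, 0],
  ],
  rot=[
    [0.14, 0, 0],
    [0.28, 0, 0],
    [0.42, 0, 0],
    [0.56, 0, 0],
    [0.7, 0, 0],
    [0.84, 0, 0],
    [0.98, 0, 0],
    [1.12, 0, 0],
  ],
  jaw=[7.8, 7.8, 7.8, 7.8, 7.8, 7.8, 7.8, 7.8],
)

```text
time_s: 8.95
position: [0.6, -0.1443, 0.1834]
orientation: [2.992, 1.57, 2.789]
wrist_force: [0.7, 0.3, 0.5]
width: 0.831
```

arm_command(
  translation=[
    [0, 0, 0],
    [0, 0, 0],
    [0, 0, 0],
    [0, 0, 0],
    [0, 0, 0],
    [0, 0, 0],
    [0, 0, 0],
    [0, 0, 0],
  ],
  rot=[
    [0.14, 0, 0],
    [0.28, 0, 0],
    [0.42, 0, 0],
    [0.56, 0, 0],
    [0.7, 0, 0],
    [0.84, 0, 0],
    [0.98, 0, 0],
    [1.12, 0, 0],
  ],
  jaw=[7.8, 7.8, 7.8, 7.8, 7.8, 7.8, 7.8, 7.8],
)

```text
time_s: 9.75
position: [0.6, -0.1443, 0.1834]
orientation: [-2.303, 1.57, 2.657]
wrist_force: [0.3, -0.3, -0.7]
width: 0.831
```

arm_command(
  translation=[
    [0, 0, 0],
    [0, 0, 0],
    [0, 0, 0],
    [0, 0, 0],
    [0, 0, 0],
    [0, 0, 0],
    [0, 0, 0],
    [0, 0, 0],
  ],
  rot=[
    [0.14, 0, 0],
    [0.28, 0, 0],
    [0.42, 0, 0],
    [0.56, 0, 0],
    [0.6, 0, 0],
    [0.6, 0, 0],
    [0.6, 0, 0],
    [0.6, 0, 0],
  ],
  jaw=[7.8, 7.8, 7.8, 7.8, 7.8, 5.0, 5.0, 5.0],
)

```text
time_s: 10.55
position: [0.6001, -0.1443, 0.1836]
orientation: [-2.058, 1.571, 2.309]
wrist_force: [-0.1, -0.4, 0.6]
width: 0.638
```

Run:
```python
from h import *
s=arm.get_state();print(s["q"],s["width"],s["wrist_force"],s["position"])
```

```text
[-0.4195  0.1896  1.6638  0.0001  1.2884  1.4968] 0.6377788406815817 [-0.0775 -0.4071  0.5883] [ 0.6001 -0.1443  0.1836]
```

arm_command(
  translation=[
    [-0.03, 0, 0],
    [-0.05, 0, 0],
    [-0.08, 0, 0],
    [-0.11, 0, 0],
    [-0.13, 0, 0],
    [-0.16, 0, 0],
    [-0.19, 0, 0],
    [-0.21, 0, 0],
  ],
  rot=[
    [-0.14, 0, 0],
    [-0.28, 0, 0],
    [-0.42, 0, 0],
    [-0.56, 0, 0],
    [-0.7, 0, 0],
    [-0.84, 0, 0],
    [-0.98, 0, 0],
    [-1.12, 0, 0],
  ],
  jaw=[5.0, 5.0, 5.0, 5.0, 5.0, 5.0, 5.0, 5.0],
)

```text
time_s: 11.35
position: [0.6001, -0.1444, 0.1857]
orientation: [3.056, 1.571, 2.266]
wrist_force: [0.0, -0.6, 0.6]
width: 0.641
```

arm_command(
  translation=[
    [-0.03, 0, 0],
    [-0.05, 0, 0],
    [-0.08, 0, 0],
    [-0.11, 0, 0],
    [-0.13, 0, 0],
    [-0.16, 0, 0],
    [-0.19, 0, 0],
    [-0.21, 0, 0],
  ],
  rot=[
    [-0.14, 0, 0],
    [-0.28, 0, 0],
    [-0.42, 0, 0],
    [-0.56, 0, 0],
    [-0.7, 0, 0],
    [-0.84, 0, 0],
    [-0.98, 0, 0],
    [-1.12, 0, 0],
  ],
  jaw=[5.0, 5.0, 5.0, 5.0, 5.0, 5.0, 5.0, 5.0],
)

```text
time_s: 12.15
position: [0.6002, -0.1443, 0.1878]
orientation: [0.753, 1.571, 1.082]
wrist_force: [-0.1, -0.2, 0.2]
width: 0.639
```

arm_command(
  translation=[
    [-0.03, 0, 0],
    [-0.05, 0, 0],
    [-0.08, 0, 0],
    [-0.11, 0, 0],
    [-0.13, 0, 0],
    [-0.16, 0, 0],
    [-0.19, 0, 0],
    [-0.21, 0, 0],
  ],
  rot=[
    [-0.14, 0, 0],
    [-0.28, 0, 0],
    [-0.42, 0, 0],
    [-0.56, 0, 0],
    [-0.7, 0, 0],
    [-0.84, 0, 0],
    [-0.98, 0, 0],
    [-1.12, 0, 0],
  ],
  jaw=[5.0, 5.0, 5.0, 5.0, 5.0, 5.0, 5.0, 5.0],
)

```text
time_s: 12.95
position: [0.6002, -0.1443, 0.1899]
orientation: [-0.658, 1.571, 0.791]
wrist_force: [-0.3, 0.2, -0.2]
width: 0.639
```

arm_command(
  translation=[
    [-0.03, 0, 0],
    [-0.05, 0, 0],
    [-0.08, 0, 0],
    [-0.1, 0, 0],
    [-0.1, 0, 0],
  ],
  rot=[
    [-0.14, 0, 0],
    [-0.28, 0, 0],
    [-0.42, 0, 0],
    [-0.5, 0, 0],
    [-0.5, 0, 0],
  ],
  jaw=[5.0, 5.0, 5.0, 5.0, 5.0],
)

```text
time_s: 13.45
position: [0.6001, -0.1444, 0.1909]
orientation: [1.592, 1.571, -2.748]
wrist_force: [0.8, -0.0, 0.2]
width: 0.637
```

Run:
```python
from h import *
s=arm.get_state();print(s["q"],s["torque"],s["wrist_force"],s["position"])
```

```text
[-0.4195  0.1827  1.6578 -0.0001  1.3011 -2.3627] [ 0.0514 -0.1159 -0.0024] [ 0.8162 -0.044   0.2373] [ 0.6001 -0.1444  0.1909]
```

1.39 turns done and the torque has dropped to about 0. Lifting gently as a test.

arm_command(
  translation=[
    [-0.1, 0, 0],
    [-0.25, 0, 0],
    [-0.4, 0, 0],
  ],
  rot=[
    [0, 0, 0],
    [0, 0, 0],
    [0, 0, 0],
  ],
  jaw=[5.0, 5.0, 5.0],
)

```text
time_s: 13.75
position: [0.6, -0.1443, 0.1948]
orientation: [0.697, 1.57, 2.639]
wrist_force: [0.7, -1.0, -1.1]
width: 0.64
```

The reading of -1.1 N is the lid's weight, so it is free. Checking clearances round the saucer and planning the carry.

Run:
```python
from h import *
print("toaster bottom",onz("scene",(187,290),0),onz("scene",(112,316),0),two("scene",(172,208),"side",(192,252)))
s=arm.get_state();print(s["position"],tool(s,[.6,-.144,.245]),tool(s,[.572,.138,.245]),s["q"])
```

```text
toaster bottom [0.7519 0.1265 0.    ] [0.8261 0.2614 0.    ] (array([0.7904, 0.083 , 0.1694]), np.float64(0.015093751972251882))
[ 0.6    -0.1443  0.1948] [-5.0206 -0.0125  0.0304] [-5.0125 -7.6412 27.3229] [-0.4196  0.1792  1.6545  0.      1.3084 -2.3619]
```

arm_command(
  translation=[
    [-2, 0, 0],
    [-4.5, 0, 0],
    [-5, -1, 4],
    [-5, -2.2, 8.5],
    [-5, -3.5, 13],
    [-5, -4.8, 17.5],
    [-5, -6.1, 22],
    [-5, -7.3, 26],
  ],
  rot=[
    [0, 0, 0],
    [0, 0, 0],
    [0.1, 0, 0],
    [0.22, 0, 0],
    [0.34, 0, 0],
    [0.46, 0, 0],
    [0.58, 0, 0],
    [0.68, 0, 0],
  ],
  jaw=[5.0, 5.0, 5.0, 5.0, 5.0, 5.0, 5.0, 5.0],
)

```text
time_s: 14.55
position: [0.573, 0.1265, 0.2451]
orientation: [-0.774, 1.57, 0.484]
wrist_force: [0.6, 1.2, -1.5]
width: 0.638
```

Run:
```python
from h import *
s=arm.get_state();print(s["position"],tool(s,[.573,.138,.15]),s["q"],s["width"],s["wrist_force"])
```

```text
[0.573  0.1265 0.2451] [9.5139 0.3533 1.093 ] [ 0.0241  0.067   1.6843  0.0002  1.3901 -1.2345] 0.6377871243656565 [ 0.5893  1.1762 -1.4863]
```

arm_command(
  translation=[
    [3, 0.3, 0.8],
    [6, 0.3, 0.9],
    [9, 0.3, 0.9],
    [10, 0.3, 0.9],
    [10, 0.3, 0.9],
  ],
  rot=[
    [0.06, 0, 0],
    [0.06, 0, 0],
    [0.06, 0, 0],
    [0.06, 0, 0],
    [0.06, 0, 0],
  ],
  jaw=[5.0, 5.0, 5.0, 5.0, 5.0],
)

```text
time_s: 15.05
position: [0.5724, 0.1337, 0.1434]
orientation: [1.977, 1.567, -3.104]
wrist_force: [0.5, 0.2, -0.7]
width: 0.635
```

Run:
```python
from h import *
s=arm.get_state();print(s["position"],s["orientation"],tool(s,[.573,.138,.02]),s["q"],s["time_s"])
im=arm.get_image("wrist")[:,:,::-1].copy()
cv2.imwrite("pics/w7.png",im)
print(proj("wrist",[.573,.138,.008],s))
```

```text
[0.5724 0.1337 0.1434] [ 1.9766  1.5673 -3.1039] [12.3411  0.0544  0.4366] [ 0.0368  0.1669  1.7673 -0.      1.2109 -1.1659] 15.05
[323.006  230.8591]
```

View pics/w7.png

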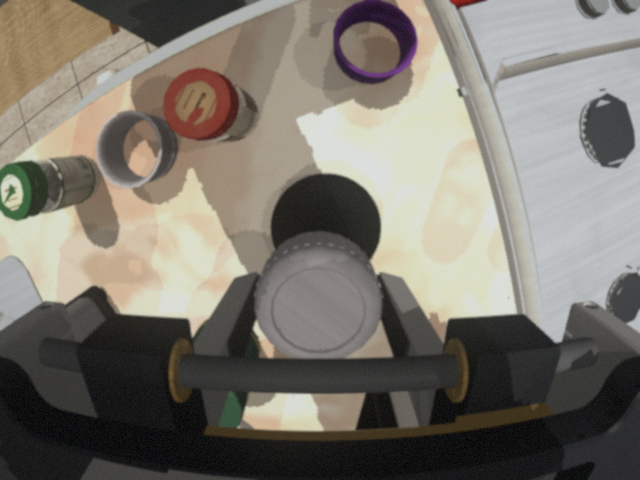

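The wrist view shows the saucer (x 271–382, top edge at y 173) partly behind the lid, and the collar at (137,148) between the red cap (201,103) and the green cap (22,190).

Run:
```python
from h import *
from scipy.optimize import least_squares
s=arm.get_state()
im=cv2.imread("pics/w7.png")
m=((im.max(2)<50)*255).astype(np.uint8);r=np.zeros_like(m);r[165:240,262:392]=m[165:240,262:392]
c=max(cv2.findContours(r,0,1)[0],key=cv2.contourArea)[:,0]
c=np.array([p for p in c if p[1]<228])
P=np.array([onz("wrist",p,.007,s)[:2] for p in c])
f=least_squares(lambda v:np.hypot(*(P-v[:2]).T)-v[2],[.573,.138,.048],loss="soft_l1",f_scale=.001)
print(f.x,np.abs(f.fun).mean(),len(P))
f=least_squares(lambda v:np.hypot(*(P-v[:2]).T)-.048,[.573,.138],loss="soft_l1",f_scale=.001);print(f.x)
print(tool(s,[.573,.138,.02]))
def fit(mask,z,R):
    cc=max(cv2.findContours(mask,0,1)[0],key=cv2.contourArea)[:,0]
    Q=np.array([onz("wrist",p,z,s)[:2] for p in cc]);return cv2.minEnclosingCircle(Q.astype(np.float32))
hsv=cv2.cvtColor(im,cv2.COLOR_BGR2HSV)
cv2.imwrite("pics/w7c.png",cv2.resize(im[60:230,0:270],None,fx=2.9,fy=2.9,interpolation=cv2.INTER_CUBIC))
```

```text
[0.5727 0.1385 0.0448] 0.0014716598831834829 252
[0.5763 0.1367]
[12.5274  0.2094  0.3757]
```

View pics/w7c.png

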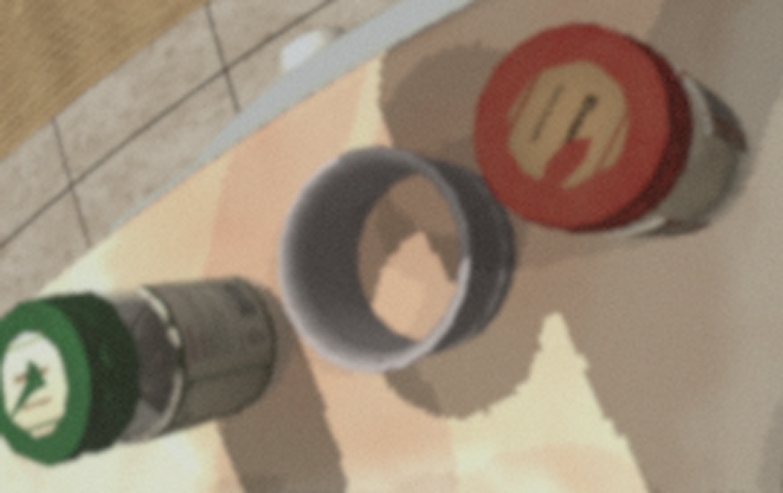

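arm_command(
  translation=[
    [3, 0.2, 0.4],
    [6, 0.2, 0.4],
    [9, 0.2, 0.4],
    [11.5, 0.2, 0.4],
    [12.3, 0.2, 0.4],
    [12.6, 0.2, 0.4],
    [12.6, 0.2, 0.4],
    [12.6, 0.2, 0.4],
  ],
  rot=[
    [0, 0, 0],
    [0, 0, 0],
    [0, 0, 0],
    [0, 0, 0],
    [0, 0, 0],
    [0, 0, 0],
    [0, 0, 0],
    [0, 0, 0],
  ],
  jaw=[5.0, 5.0, 5.0, 5.0, 5.0, 5.0, 5.0, 5.0],
)

```text
time_s: 15.9
position: [0.5747, 0.1383, 0.021]
orientation: [-1.154, 1.567, 0.049]
wrist_force: [0.1, -0.2, -0.8]
width: 0.637
```

Run:
```python
from h import *
s=arm.get_state();print(s["position"],tool(s,[.573,.138,.013]),s["wrist_force"])
im=arm.get_image("wrist")[:,:,::-1].copy()
cv2.imwrite("pics/w8.png",im)
```

```text
[0.5747 0.1383 0.021 ] [ 0.7963  0.1451 -0.0933] [ 0.0613 -0.2253 -0.7782]
```

View pics/w8.png

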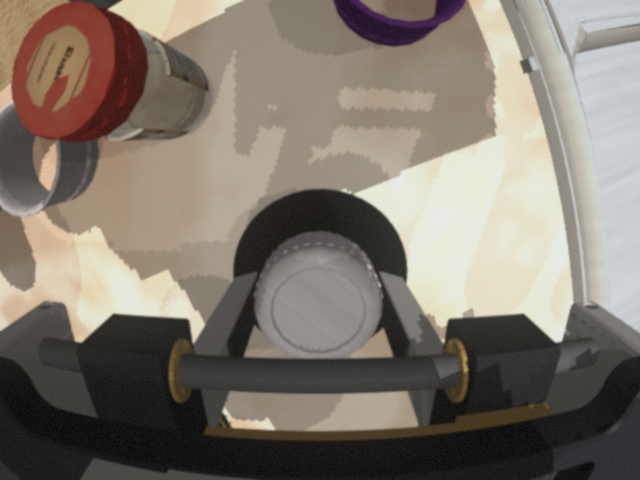

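Run:
```python
from h import *
from scipy.optimize import least_squares
s=arm.get_state();print(s["position"])
im=cv2.imread("pics/w8.png")
m=((im.max(2)<50)*255).astype(np.uint8);r=np.zeros_like(m);r[180:262,225:415]=m[180:262,225:415]
c=max(cv2.findContours(r,0,1)[0],key=cv2.contourArea)[:,0]
P=np.array([onz("wrist",p,.006,s)[:2] for p in c]);
v0=np.array([.573,.138]);d=np.hypot(*(P-v0).T);P=P[d>.042]
f=least_squares(lambda v:np.hypot(*(P-v[:2]).T)-v[2],[.573,.138,.048],loss="soft_l1",f_scale=.001);print(f.x,np.abs(f.fun).mean(),len(P))
print(tool(s,[*f.x[:2],.013]))
```

```text
[0.5745 0.1384 0.0208]
[0.5696 0.1402 0.0452] 0.0006711090461809084 293
[ 0.7784  0.5175 -0.0065]
```

arm_command(
  translation=[
    [0.3, 0.25, 0],
    [0.5, 0.25, 0],
    [0.6, 0.25, 0],
    [0.7, 0.25, 0],
    [0.7, 0.25, 0],
  ],
  rot=[
    [0, 0, 0],
    [0, 0, 0],
    [0, 0, 0],
    [0, 0, 0],
    [0, 0, 0],
  ],
  jaw=[5.0, 5.0, 5.0, 5.0, 5.0],
)

```text
time_s: 16.45
position: [0.5707, 0.1393, 0.0127]
orientation: [2.08, 1.57, -3.001]
wrist_force: [-2.4, 0.7, 4.2]
width: 0.638
```

Contact shows at about 5 N. Releasing.

arm_command(
  translation=[
    [-0.05, 0, 0],
    [-0.05, 0, 0],
    [-0.05, 0, 0],
    [-0.05, 0, 0],
  ],
  rot=[
    [0, 0, 0],
    [0, 0, 0],
    [0, 0, 0],
    [0, 0, 0],
  ],
  jaw=[5.0, 8.2, 8.2, 8.2],
)

```text
time_s: 16.85
position: [0.5708, 0.1392, 0.0124]
orientation: [-1.076, 1.571, 0.127]
wrist_force: [0.1, 1.0, -0.3]
width: 0.847
```

arm_command(
  translation=[
    [-2, 0, 0],
    [-6, 0, 0],
    [-10, 0, 0],
    [-14, 0, 0],
    [-16, 0, 0],
    [-16, 0, 0],
  ],
  rot=[
    [0, 0, 0],
    [0, 0, 0],
    [0, 0, 0],
    [0, 0, 0],
    [0, 0, 0],
    [0, 0, 0],
  ],
  jaw=[8.2, 8.2, 9.4, 9.4, 9.4, 9.4],
)

```text
time_s: 17.45
position: [0.5731, 0.1394, 0.1765]
orientation: [-1.155, 1.563, 0.048]
wrist_force: [0.2, 0.4, -0.1]
width: 0.999
```

Run:
```python
from h import *
s=arm.get_state();print(s["position"],s["q"])
im=arm.get_image("wrist")[:,:,::-1].copy()
cv2.imwrite("pics/w9.png",im)
```

```text
[0.5731 0.1394 0.1765] [ 0.0464  0.1287  1.7459  0.      1.2593 -1.1566]
```

View pics/w9.png

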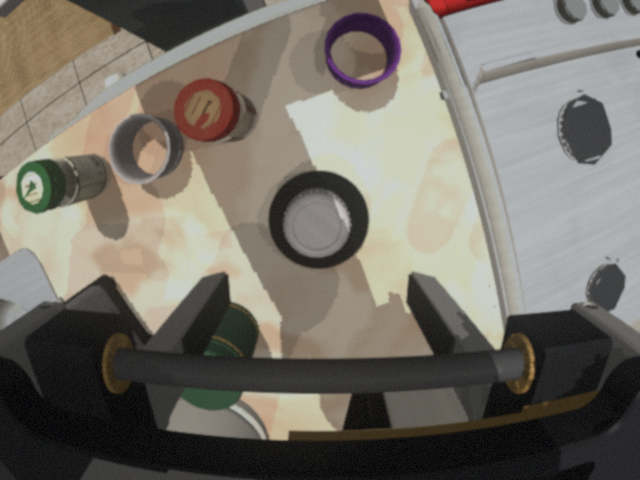

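The lid stands upright on the saucer: saucer ellipse centre about (319,219), lid about (318,222). I'll quantify that and locate the collar.

Run:
```python
from h import *
s=arm.get_state();print(s["position"],s["time_s"])
im=cv2.imread("pics/w9.png")
m=(im.max(2)<60).astype(np.uint8)*255;r=np.zeros_like(m);r[160:280,260:380]=m[160:280,260:380]
cs,_=cv2.findContours(r,cv2.RETR_CCOMP,1);cs=sorted(cs,key=cv2.contourArea)
e=cv2.fitEllipse(cs[-1]);e2=cv2.fitEllipse(cs[-2]);print(e,e2)
print("saucer",onz("wrist",e[0],.008,s))
cv2.imwrite("pics/w9c.png",np.hstack([cv2.resize(im[165:275,260:380],(390,358),interpolation=2),cv2.resize(im[90:200,90:210],(390,358),interpolation=2)]))
```

```text
[0.5716 0.1393 0.1737] 17.5
((317.8558349609375, 219.37306213378906), (95.26300811767578, 96.87610626220703), 99.22084045410156) ((316.7831115722656, 222.9018096923828), (69.93216705322266, 71.4041748046875), 11.69578742980957)
saucer [0.5677 0.1409 0.008 ]
```

View pics/w9c.png

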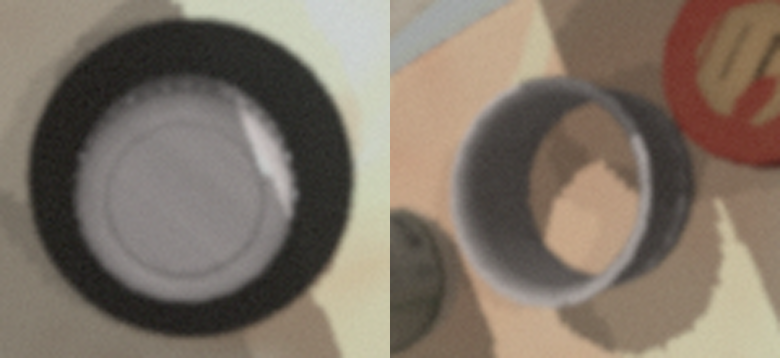

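Run:
```python
from h import *
s=arm.get_state()
l=onz("wrist",(316.3,225.9),.042,s);c=onz("wrist",(318.8,219.2),.008,s);print("lid",l,"saucer",c,l-c,np.hypot(*(l-c)[:2]))
print("collar",onz("wrist",(139.5,148.8),.042,s))
# jar caps
print("A",onz("wrist",(207,110),.106,s),"B",onz("wrist",(41,186),.106,s))
print(tool(s,[.443,.013,.16]),tool(s,[.443,.013,.25]))
```

```text
lid [0.5661 0.14   0.042 ] saucer [0.5679 0.1417 0.008 ] [-0.0018 -0.0017  0.034 ] 0.0024600554125067636
collar [0.4421 0.0185 0.042 ]
A [0.4516 0.1059 0.106 ] B [ 0.4385 -0.0517  0.106 ]
[  1.3237   7.46   -16.4058] [ -7.6763   7.4343 -16.3942]
```

Lid is within about 2.5 mm of the saucer's centre. Now going over the collar, jaws along x, across the jar row.

arm_command(
  translation=[
    [0, 2, -3.5],
    [0, 3.5, -7],
    [0, 5, -10.5],
    [0, 6.5, -14],
    [0, 7.4, -16.3],
    [0, 7.4, -16.3],
    [0, 7.4, -16.3],
    [0, 7.4, -16.3],
  ],
  rot=[
    [0.14, 0, 0],
    [0.28, 0, 0],
    [0.42, 0, 0],
    [0.56, 0, 0],
    [0.7, 0, 0],
    [0.84, 0, 0],
    [0.98, 0, 0],
    [1.12, 0, 0],
  ],
  jaw=[9.4, 9.4, 9.4, 9.4, 9.4, 9.4, 9.4, 9.4],
)

```text
time_s: 18.3
position: [0.4415, 0.0138, 0.1699]
orientation: [2.834, 1.567, 2.911]
wrist_force: [-1.0, -0.5, -0.0]
width: 0.999
```

arm_command(
  translation=[
    [0, 0, 0],
    [0, 0, 0],
    [0, 0, 0],
  ],
  rot=[
    [0.1, 0, 0],
    [0.17, 0, 0],
    [0.17, 0, 0],
  ],
  jaw=[9.4, 9.4, 9.4],
)

```text
time_s: 18.6
position: [0.4417, 0.014, 0.1701]
orientation: [3.008, 1.567, 2.921]
wrist_force: [-0.4, 0.3, 0.6]
width: 0.998
```

Run:
```python
from h import *
s=arm.get_state();print(s["position"],s["q"],s["time_s"]);R=Ro.from_euler("xyz",s["orientation"]).as_matrix();print(R)
im=arm.get_image("wrist")[:,:,::-1].copy()
cv2.imwrite("pics/w10.png",im)
print(proj("wrist",[.443,.0155,.042],s))
```

```text
[0.4417 0.014  0.1701] [-0.226  -0.2281  2.1007 -0.      1.2731 -0.1391] 18.6
[[-0.004   0.0868  0.9962]
 [ 0.0009  0.9962 -0.0868]
 [-1.      0.0006 -0.0041]]
[321.1733 230.8978]
```

View pics/w10.png

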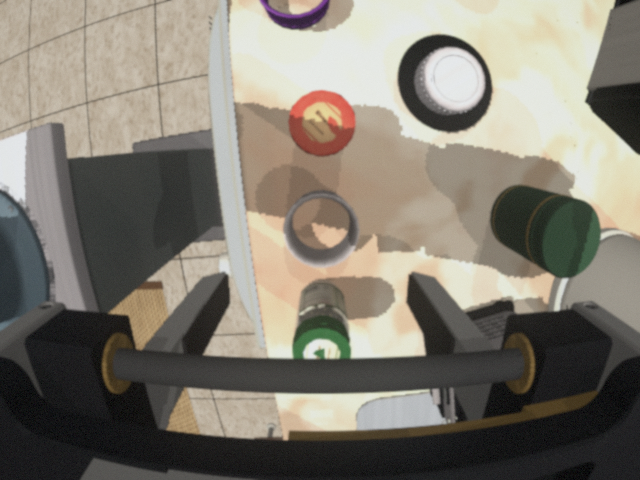

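The wrist view shows the steel collar at (321,228), between the red cap (322,123) and the green cap (321,345). The fingers lie along x, clear of both jars.

Run:
```python
from h import *
im=cv2.imread("pics/w10.png")
cv2.imwrite("pics/w10c.png",cv2.resize(im[180:280,270:370],(600,600),interpolation=2))
```

```text
(no output)
```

View pics/w10c.png

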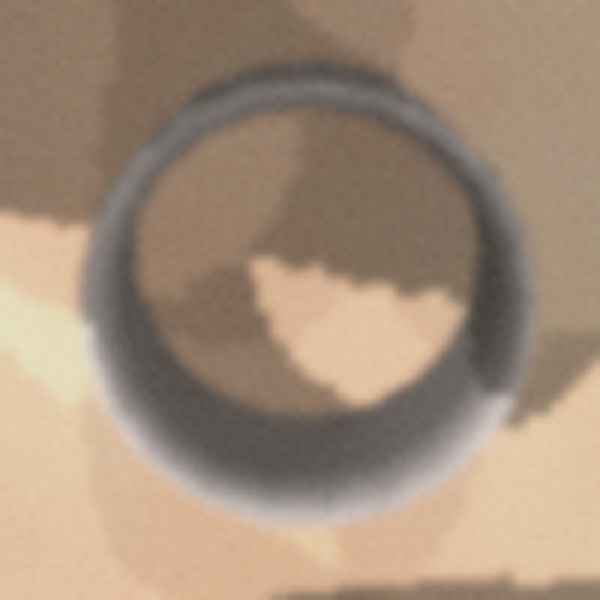

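Run:
```python
from h import *
s=arm.get_state()
c=onz("wrist",(321.2,230),.042,s);print(s["position"],c,tool(s,[c[0],c[1],.006]))
```

```text
[0.4419 0.0139 0.1704] [0.4433 0.0162 0.042 ] [16.4422  0.2268  0.1857]
```

arm_command(
  translation=[
    [3.5, 0.2, 0.1],
    [7, 0.2, 0.1],
    [10, 0.2, 0.1],
    [13, 0.2, 0.1],
    [15, 0.2, 0.1],
    [16, 0.2, 0.1],
    [16.2, 0.2, 0.1],
    [16.2, 0.2, 0.1],
  ],
  rot=[
    [0, 0, 0],
    [0, 0, 0],
    [0, 0, 0],
    [0, 0, 0],
    [0, 0, 0],
    [0, 0, 0],
    [0, 0, 0],
    [0, 0, 0],
  ],
  jaw=[9.4, 9.4, 9.4, 9.4, 9.4, 9.4, 9.4, 9.4],
)

```text
time_s: 19.45
position: [0.4444, 0.0156, 0.0106]
orientation: [-0.172, 1.571, -0.259]
wrist_force: [0.5, -0.2, -0.5]
width: 0.999
```

Run:
```python
from h import *
s=arm.get_state();print(s["position"],s["q"],s["time_s"])
im=arm.get_image("wrist")[:,:,::-1].copy()
cv2.imwrite("pics/w11.png",im)
p=s["position"];print(proj("wrist",[p[0],p[1],.042],s))
```

```text
[0.4444 0.0156 0.0106] [-0.221   0.0534  2.1799 -0.      0.9082 -0.1345] 19.45
[319.9967 316.9491]
```

View pics/w11.png

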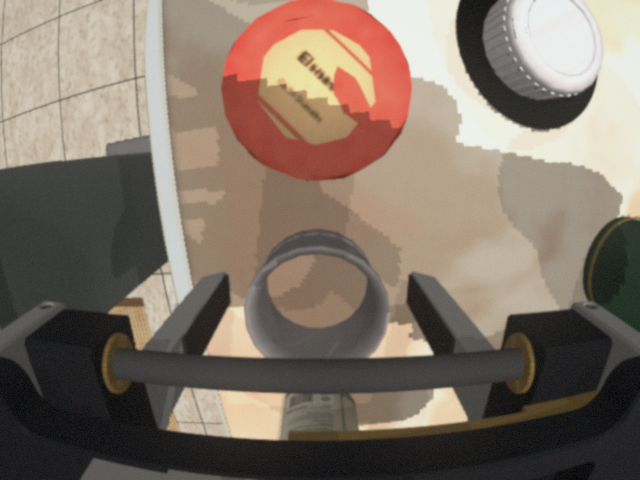

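Run:
```python
from h import *
s=arm.get_state();R=Ro.from_euler("xyz",s["orientation"]).as_matrix();p=s["position"]
for d in(-.004,-.002,0,.002,.004):
    g=lambda a,r:proj("wrist",np.array([*(p+R@[0,d+r*np.sin(a),r*np.cos(a)])[:2],.042]),s)
    print(d,"far outer",g(np.pi/2,.033),"far inner",g(np.pi/2,.0275),"near inner",g(-np.pi/2,.0275),"R",g(0,.033),"L",g(np.pi,.033))
im=cv2.imread("pics/w11.png")
cv2.imwrite("pics/w11c.png",cv2.resize(im[220:370,230:400],(680,600),interpolation=2))
```

```text
-0.004 far outer [320.125  253.5663] far inner [320.119  266.1133] near inner [319.9989 374.5166] R [393.1427 323.1505] L [246.8353 323.4653]
-0.002 far outer [320.1268 248.9386] far inner [320.1214 261.582 ] near inner [320.0045 371.1487] R [393.4817 319.2234] L [246.5029 319.5344]
0 far outer [320.1284 244.2777] far inner [320.1235 257.0147] near inner [320.0101 367.7378] R [393.8182 315.2545] L [246.173  315.5615]
0.002 far outer [320.1298 239.5849] far inner [320.1255 252.4126] near inner [320.0156 364.2838] R [394.1518 311.244 ] L [245.8456 311.5468]
0.004 far outer [320.131  234.8612] far inner [320.1272 247.7764] near inner [320.021  360.7865] R [394.4824 307.1921] L [245.521  307.4906]
```

View pics/w11c.png

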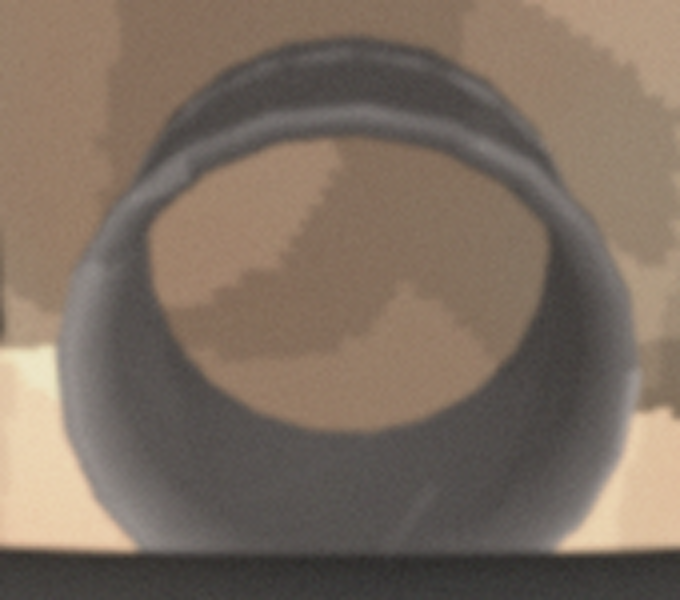

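The collar is aligned: far rim at row 246 against 244 predicted, and the sideways offset is about 1.4 mm. Lowering 4 mm and gripping.

arm_command(
  translation=[
    [0.4, 0, -0.14],
    [0.4, 0, -0.14],
    [0.4, 0, -0.14],
    [0.4, 0, -0.14],
    [0.4, 0, -0.14],
    [0.4, 0, -0.14],
  ],
  rot=[
    [0, 0, 0],
    [0, 0, 0],
    [0, 0, 0],
    [0, 0, 0],
    [0, 0, 0],
    [0, 0, 0],
  ],
  jaw=[9.4, 7.0, 5.0, 5.0, 5.0, 5.0],
)

```text
time_s: 20.1
position: [0.443, 0.0157, 0.0066]
orientation: [-0.149, 1.57, -0.236]
wrist_force: [-0.7, 0.8, 0.6]
width: 0.656
```

Run:
```python
from h import *
s=arm.get_state();print(s["position"],s["q"],s["width"]*94,s["wrist_force"])
im=arm.get_image("wrist")[:,:,::-1].copy()
cv2.imwrite("pics/w12.png",im)
```

```text
[0.443  0.0157 0.0066] [-0.2214  0.0589  2.184  -0.      0.8984 -0.1344] 61.667284913467725 [-0.74    0.8089  0.6218]
```

View pics/w12.png

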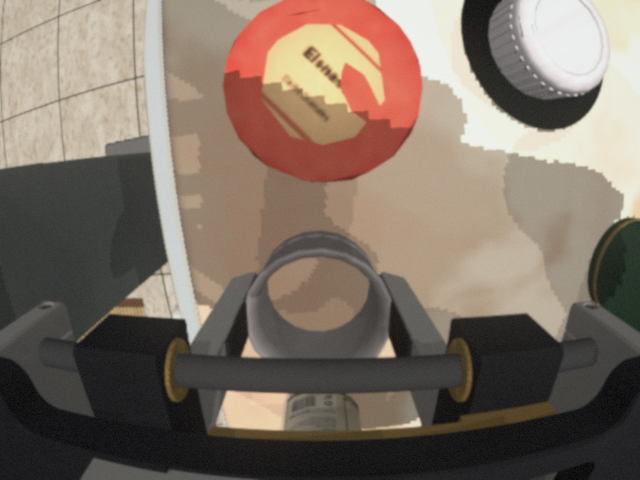

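Run:
```python
from h import *
s=arm.get_state();R=Ro.from_euler("xyz",s["orientation"]).as_matrix();p=s["position"]
for d in(-.002,-.001,0,.001,.002):
    g=lambda a,r,z=.042:proj("wrist",np.array([*(p+R@[0,d+r*np.sin(a),r*np.cos(a)])[:2],z]),s)
    print(d,"far outer",(g(np.pi/2,.033)-[230,220])*4,"far inner",(g(np.pi/2,.0275)-[230,220])*4,"bottom near inner",(g(-np.pi/2,.0275,0)-[230,220])*4,"bottom far outer",(g(np.pi/2,.031,0)-[230,220])*4)
im=cv2.imread("pics/w12.png")
cv2.imwrite("pics/w12c.png",cv2.resize(im[220:370,230:400],(680,600),interpolation=2))
print(tool(s,[.443,.0157,.25]),tool(s,[.6,-.144,.25]),tool(s,[.6,-.144,.215]),s["position"])
```

```text
-0.002 far outer [360.4048 128.2242] far inner [360.3817 180.1352] bottom near inner [358.613  454.7593] bottom far outer [358.7409  50.6716]
-0.001 far outer [360.4083 118.666 ] far inner [360.3864 170.7821] bottom near inner [358.6175 448.6098] bottom far outer [358.7402  43.0754]
0 far outer [360.4116 109.0723] far inner [360.3908 161.3904] bottom near inner [358.6219 442.4322] bottom far outer [358.7393  35.4612]
0.001 far outer [360.4147  99.4439] far inner [360.3951 151.9608] bottom near inner [358.6262 436.2266] bottom far outer [358.7383  27.8292]
0.002 far outer [360.4176  89.7811] far inner [360.3992 142.4938] bottom near inner [358.6305 429.9931] bottom far outer [358.7371  20.1797]
[-24.3407  -0.0016   0.0095] [-24.3345 -14.5464  17.0383] [-20.8345 -14.5463  17.0371] [0.443  0.0157 0.0066]
```

View pics/w12c.png

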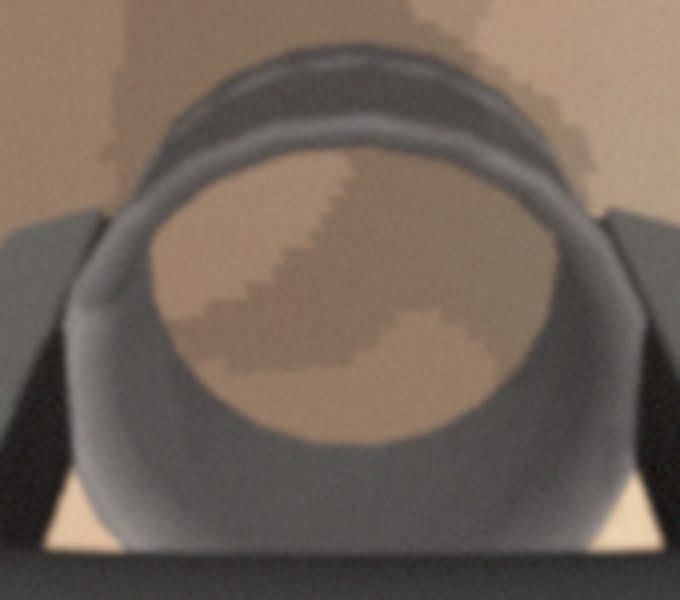

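arm_command(
  translation=[
    [-2, 0, 0],
    [-5, 0, 0],
    [-9, 0, 0],
    [-13, 0, 0],
    [-17, 0, 0],
    [-21, 0, 0],
    [-22.5, 0, 0],
    [-22.5, 0, 0],
  ],
  rot=[
    [0, 0, 0],
    [0, 0, 0],
    [0, 0, 0],
    [0, 0, 0],
    [0, 0, 0],
    [0, 0, 0],
    [0, 0, 0],
    [0, 0, 0],
  ],
  jaw=[5.0, 5.0, 5.0, 5.0, 5.0, 5.0, 5.0, 5.0],
)

```text
time_s: 20.95
position: [0.4443, 0.0154, 0.2342]
orientation: [-0.127, 1.565, -0.214]
wrist_force: [0.6, 0.3, -0.7]
width: 0.661
```

Run:
```python
from h import *
s=arm.get_state();print(s["position"],s["q"],s["width"]*94,s["wrist_force"],tool(s,[.6,-.1444,.225]))
```

```text
[0.4443 0.0154 0.2342] [-0.2214 -0.2924  2.0328  0.      1.3955 -0.1344] 62.09709345059493 [ 0.5871  0.3184 -0.6904] [  1.0274 -14.571   16.8961]
```

arm_command(
  translation=[
    [0, -2.9, 3.4],
    [0, -5.8, 6.8],
    [0, -8.7, 10.2],
    [0, -11.6, 13.6],
    [0, -14, 16.4],
    [0, -14.55, 17.05],
    [0, -14.55, 17.05],
    [0, -14.55, 17.05],
  ],
  rot=[
    [0, 0, 0],
    [0, 0, 0],
    [0, 0, 0],
    [0, 0, 0],
    [0, 0, 0],
    [0, 0, 0],
    [0, 0, 0],
    [0, 0, 0],
  ],
  jaw=[5.0, 5.0, 5.0, 5.0, 5.0, 5.0, 5.0, 5.0],
)

```text
time_s: 21.75
position: [0.5989, -0.143, 0.23]
orientation: [2.725, 1.568, 2.638]
wrist_force: [0.1, -0.2, -0.7]
width: 0.66
```

Run:
```python
from h import *
im=arm.get_image("wrist")[:,:,::-1].copy()
s=arm.get_state();print(s["position"],s["q"],s["wrist_force"],tool(s,[.6001,-.1444,.19]),s["time_s"])
cv2.imwrite("pics/w13.png",im)
```

```text
[ 0.599  -0.1428  0.2306] [-0.418   0.1474  1.6239  0.0002  1.3722 -0.3319] [ 0.5315  0.1981 -0.5693] [ 4.059  -0.1556  0.132 ] 21.8
```

View pics/w13.png

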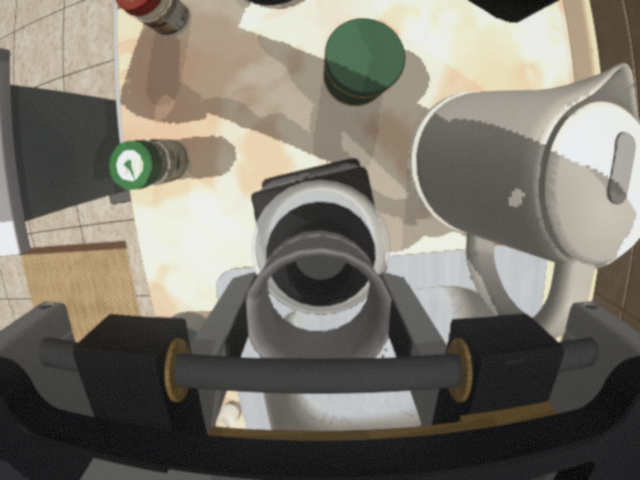

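The view shows the collar held level above the bare black neck, whose opening is seen through it at (320,262). Correcting about 1.5 mm and lowering to just above the rim.

arm_command(
  translation=[
    [1, -0.15, 0.1],
    [2, -0.15, 0.1],
    [2.4, -0.15, 0.1],
    [2.4, -0.15, 0.1],
    [2.4, -0.15, 0.1],
  ],
  rot=[
    [0, 0, 0],
    [0, 0, 0],
    [0, 0, 0],
    [0, 0, 0],
    [0, 0, 0],
  ],
  jaw=[5.0, 5.0, 5.0, 5.0, 5.0],
)

```text
time_s: 22.3
position: [0.6008, -0.1455, 0.2074]
orientation: [2.369, 1.571, 2.282]
wrist_force: [-0.1, 0.4, -0.7]
width: 0.658
```

Run:
```python
from h import *
im=arm.get_image("wrist")[:,:,::-1].copy()
s=arm.get_state();print(s["position"],s["wrist_force"],tool(s,[.6001,-.1444,.19]),s["time_s"])
cv2.imwrite("pics/w14.png",cv2.resize(im[200:370,220:420],None,fx=3.5,fy=3.5,interpolation=2))
```

```text
[ 0.601  -0.1456  0.2077] [0.0441 0.7672 0.2046] [ 1.7733  0.1133 -0.1028] 22.35
```

View pics/w14.png

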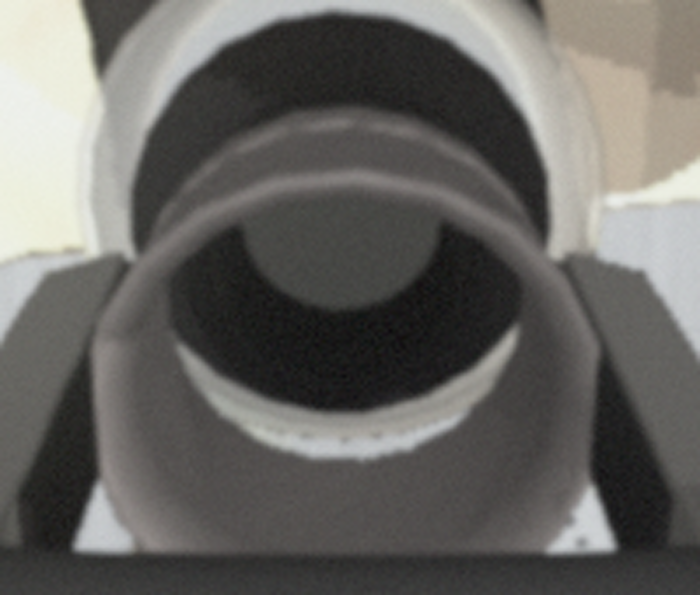

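arm_command(
  translation=[
    [0, 0.11, -0.1],
    [0, 0.11, -0.1],
    [0.5, 0.11, -0.1],
    [0.9, 0.11, -0.1],
    [1.3, 0.11, -0.1],
    [1.3, 0.11, -0.1],
  ],
  rot=[
    [0, 0, 0],
    [0, 0, 0],
    [0, 0, 0],
    [0, 0, 0],
    [0, 0, 0],
    [0, 0, 0],
  ],
  jaw=[5.0, 5.0, 5.0, 5.0, 5.0, 5.0],
)

```text
time_s: 22.95
position: [0.5995, -0.1442, 0.1933]
orientation: [2.797, 1.569, 2.71]
wrist_force: [-0.8, 0.4, -0.0]
width: 0.657
```

Run:
```python
from h import *
s=arm.get_state();print(s["position"],s["wrist_force"],s["torque"],s["time_s"],s["width"]*94)
```

```text
[ 0.5995 -0.1442  0.1933] [-0.8448  0.4395 -0.0076] [-0.0529 -0.0322  0.0131] 22.95 61.71590782482101
```

The lower edge is 9 mm below the neck rim with no contact force, so the collar is over the neck. Continuing down.

arm_command(
  translation=[
    [0.5, 0, 0],
    [1.0, 0, 0],
    [1.4, 0, 0],
    [1.5, 0, 0],
    [1.5, 0, 0],
  ],
  rot=[
    [0, 0, 0],
    [0, 0, 0],
    [0, 0, 0],
    [0, 0, 0],
    [0, 0, 0],
  ],
  jaw=[5.0, 5.0, 5.0, 5.0, 5.0],
)

```text
time_s: 23.45
position: [0.5999, -0.1444, 0.1791]
orientation: [2.839, 1.57, 2.752]
wrist_force: [0.1, -0.6, -0.9]
width: 0.659
```

arm_command(
  translation=[
    [0.05, 0, 0],
    [0.1, 0, 0],
    [0.1, 0, 0],
  ],
  rot=[
    [0, 0, 0],
    [0, 0, 0],
    [0, 0, 0],
  ],
  jaw=[5.0, 5.0, 5.0],
)

```text
time_s: 23.75
position: [0.6, -0.1445, 0.1785]
orientation: [-0.179, 1.571, -0.266]
wrist_force: [-0.4, -0.6, -0.7]
width: 0.659
```

arm_command(
  translation=[
    [0.08, 0, 0],
    [0.16, 0, 0],
    [0.2, 0, 0],
    [0.2, 0, 0],
  ],
  rot=[
    [0, 0, 0],
    [0, 0, 0],
    [0, 0, 0],
    [0, 0, 0],
  ],
  jaw=[5.0, 5.0, 5.0, 5.0],
)

```text
time_s: 24.15
position: [0.6, -0.1444, 0.1767]
orientation: [-0.478, 1.571, -0.565]
wrist_force: [-0.6, 0.2, -0.4]
width: 0.658
```

arm_command(
  translation=[
    [0.04, 0, 0],
    [0.08, 0, 0],
    [0.1, 0, 0],
    [0.1, 0, 0],
  ],
  rot=[
    [0, 0, 0],
    [0, 0, 0],
    [0, 0, 0],
    [0, 0, 0],
  ],
  jaw=[5.0, 5.0, 5.0, 5.0],
)

```text
time_s: 24.55
position: [0.6001, -0.1445, 0.1766]
orientation: [-0.584, 1.57, -0.67]
wrist_force: [-2.2, 1.3, 6.6]
width: 0.655
```

Contact at TCP z 0.1766, which puts the collar's bottom at about 0.170, the shoulder height. Releasing and retreating straight up.

arm_command(
  translation=[
    [-0.08, 0, 0],
    [-0.08, 0, 0],
    [-0.08, 0, 0],
    [-0.08, 0, 0],
    [-0.08, 0, 0],
  ],
  rot=[
    [0, 0, 0],
    [0, 0, 0],
    [0, 0, 0],
    [0, 0, 0],
    [0, 0, 0],
  ],
  jaw=[5.0, 8.6, 8.6, 8.6, 8.6],
)

```text
time_s: 25.05
position: [0.5999, -0.1444, 0.176]
orientation: [2.714, 1.571, 2.627]
wrist_force: [0.0, -0.2, -0.3]
width: 0.908
```

arm_command(
  translation=[
    [-1, 0, 0],
    [-3, 0, 0],
    [-7, 0, 0],
    [-11, 0, 0],
    [-14, 0, 0],
    [-14, 0, 0],
    [-14, 0, 0],
  ],
  rot=[
    [0, 0, 0],
    [0, 0, 0],
    [0, 0, 0],
    [0, 0, 0],
    [0, 0, 0],
    [0, 0, 0],
    [0, 0, 0],
  ],
  jaw=[8.6, 8.6, 9.4, 9.4, 9.4, 9.4, 9.4],
)

```text
time_s: 25.75
position: [0.6002, -0.1445, 0.317]
orientation: [-0.346, 1.569, -0.433]
wrist_force: [0.3, 0.9, -1.2]
width: 1.002
```

Run:
```python
from h import *
s=arm.get_state();print(s["position"],s["wrist_force"])
cv2.imwrite("pics/w15.png",arm.get_image("wrist")[:,:,::-1])
a=arm.get_image("scene")[:,:,::-1];b=arm.get_image("side")[:,:,::-1]
cv2.imwrite("pics/s15.png",np.hstack([cv2.resize(a[150:380,200:450],None,fx=1.6,fy=1.6,interpolation=2),cv2.resize(b[150:380,210:420],None,fx=1.6,fy=1.6,interpolation=2)]))
```

```text
[ 0.6002 -0.1445  0.317 ] [ 0.2888  0.8832 -1.2432]
```

View pics/w15.png

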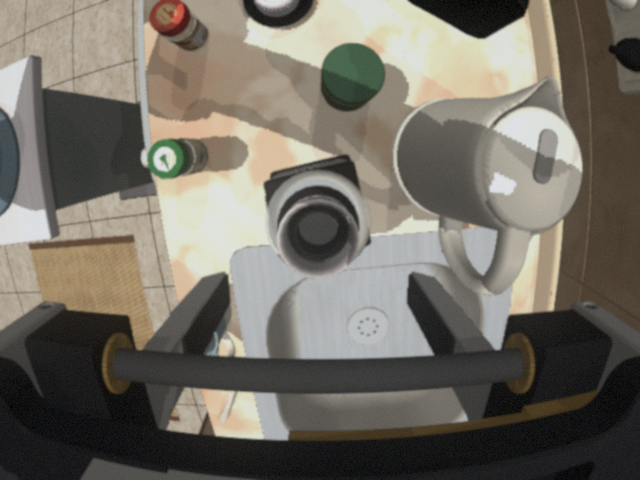

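View pics/s15.png

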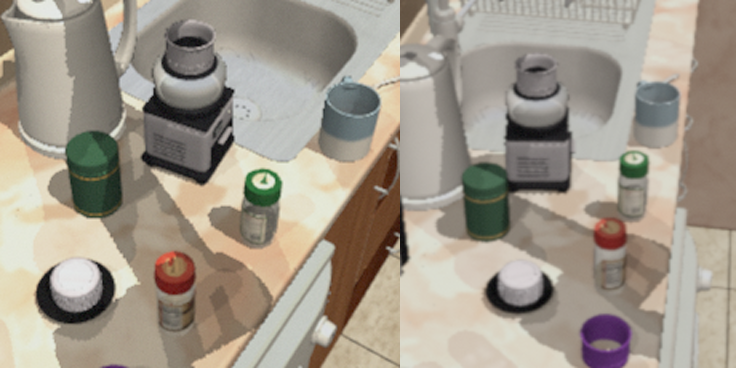

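Both views show the collar upright on the shoulder, the lid right way up in the saucer, and the jars, tin and mug standing. One numeric check, then I hand in.

Run:
```python
from h import *
s=arm.get_state();print(s["time_s"],s["width"])
print("collar rim",onz("scene",(200+190/1.6,150+40/1.6),.212), two("scene",(200+190/1.6,150+40/1.6),"side",(210+137/1.6,150+65/1.6)))
for n,a,b in(("A",(175,269),(610,232)),("B",(263,184),(634,163))):
    print(n,two("scene",(200+a[0]/1.6,150+a[1]/1.6),"side",(210+(b[0]-400)/1.6,150+b[1]/1.6)))
print(arm.sign_off())
```

```text
25.9 0.9970950072144343
collar rim [ 0.5906 -0.1347  0.212 ] (array([ 0.5958, -0.1416,  0.2082]), np.float64(0.0038363464764131377))
A (array([0.4521, 0.0964, 0.0935]), np.float64(0.0014967579915529318))
B (array([ 0.4369, -0.072 ,  0.0933]), np.float64(0.0017884569176374637))
the job is handed in; nothing more can be done
None
```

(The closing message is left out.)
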